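# Put the flat brushes away in the brush drawer

## Robot

A 6-joint arm with a two-finger parallel gripper is mounted at the origin on the work surface. World frame = base frame: x ahead of the robot, y to its left, z up, the work surface at z = 0. Lengths are in mm, angles in rad, forces in N, time in s.
With the tool pointing down it reaches from about 325 to 925 mm from the base axis. Payload 3.1 kg.
Tool frame: the origin (TCP) lies at the very end of the fingers, on their centre line; the grasp point (between the pads) lies 19 mm behind it; z points along the fingers, y is the line along which they close (so a half turn about z gives the same grasp; the last joint's range is limited). The gripper opens to 85 mm and grips with 20 to 120 N. Pads are 22 mm wide; open, the fingers measure 114 mm over their backs; the gripper's body (76 mm by 85 mm) begins 54 mm behind the grasp point. The pads swing forward as they close: fully open they stand 13 mm farther back than shut.
Start: joints at [1.215, 0.217, 1.613, -0, 1.311, -0.112], TCP at [150.85, 606.534, 231.3] pointing down, gripper open.
Joint ranges: [-2.75, 2.75], [-0.78, 2.1], [0.31, 2.55], [-1.13, 4.27], [0.13, 2.63], [-2.58, 2.58]. Speed limits (rad/s): [2.79, 2.79, 3.14, 3.14, 3.14, 3.14].

## Interface

Orientations are given as a 3x3 rotation matrix whose columns are the frame's x, y, z axes.
In Python, from rig import robot, viewer, order gives the robot as it stands.
- The arm moves only by the shell command python3 -m crank 'ROWS' [FORCE]. ROWS is JSON, a list of rows, each a list of 7 numbers: the turn, a rotation vector about the tool's x, y, z normalised to -1 to 1, where 1 is 2 rad, then the shift along the tool's x, y, z normalised to -1 to 1, where 1 is 80 mm, then the finger opening in mm, from 0 to 85.4. In form: [[ax, ay, az, x, y, z, fingers], ...]. A call has 1 to 8 rows; each row is the pose to reach, as a shift and turn from the pose commanded when the call began, along the tool's axes at that moment; what a row does not reach only later rows make up. A row lasts 1/12 s, in which the tool goes at most 41.7 mm and 7.16 degrees, less where a joint would pass 70% of its speed; a pose out of reach is approached as far as the arm can. A call with a number of a shift or a turn outside -1 to 1 is refused whole. A call with a gripper value outside its range is refused whole. The fingers move at their own pace and stop on an object; FORCE is the grip in N (left out, the last holds). Time passes only in rows, so rows that repeat a pose let the fingers close. It gives the time, the measured TCP pose, the force, the opening and the grip force at its end, in the units of the state.
- robot.get_state(): the state, without advancing time (a new reading comes with each control period).
- viewer.snapshot(name): name is "side" or "top" or "wrist"; returns a dict with "image" (480x640x3 uint8, red, green, blue), "depth" (480x640 float32, mm along the optical axis (not along the pixel's ray), 0 where there is no reading), "fx", "fy", "cx", "cy" (pixels), "xyz" and "rotation" of the camera in the world; the wrist camera has in their place "tool_from_camera" (4x4, takes a point from camera to tool coordinates, whose origin is the TCP and whose axes are the flange's). Camera axes: x right, y down, z forward; pixel columns grow to the right and rows downward; lengths in mm; the calibration is good to about 2 mm. A picture is of the moment at which its call begins: read the wrist's pose just before it.
- order.finish_job(): hands the job in; it is judged then, once.
The state is a dict: "time": time; "q": joint angles; "joint_velocities": joint speeds; "joint_efforts": joint torques, N m; "tcp_pos": TCP position; "ee_rot": TCP orientation; "wrist_force": force on the tool from outside, world axes, zero at the start; "moment": the same for the moment, N m; "finger_gap": opening from 0.0 (shut) to 1.0 (fully open); "finger_force": force on a finger pad.
Only numpy, scipy, OpenCV 4.12 (cv2) and the standard library are available. Lean on these libraries where they do the work, as an engineer would, in place of code of your own. Each camera call takes 0.05 s, during which the arm holds its last target. There are 200 camera calls.

## Task

Pull the drawer of the low brush chest all the way out by its knob and lay the two flat paint brushes in its tray: the wide brush in the wide lane next to the drawer front, the narrow one in the narrow lane behind it, both flat on the tray floor with their bristles pointing away from the robot. With both in place, push the drawer fully home. Lay the brushes down rather than dropping them, and leave the cup, jar and cork block where they are.

Things in the scene. Friction and masses are not known exactly. Their poses are not given: they have to be found in the camera images.
- drawer (a joint): How far the drawer is out, in m: 0 fully home, 0.160 fully out. It slides along -y of the chest (to the robot's right); light friction (about 2.5 N) holds it wherever it is left. May start slightly ajar.
- chest: Low plywood chest, fixed, 294 (x) by 230 (y) by 60 high, turned a little from start to start. Origin on the table at the middle of its open front face; it lies on +y of the origin, the drawer comes out towards -y. The drawer front panel (294 wide, 10 thick, top 56 above the table) lies against this face when home.
- knob (a point): Middle of the steel drawer knob: a lying cylinder of 26 diameter and 26 length along y, 34 above the table, 35 mm in front of (to -y of) the chest's front plane when the drawer is home, on a 14 thick, 12 long stem. Moves with the drawer. Axes as the chest; pinch it from above with the fingers closing along x.
- wide_lane (a point): Centre of the wide lane on the tray floor (14 above the table); moves with the drawer. Lane along this point's x (= chest x, away from the robot), 250 long, 64 wide. Dividers 18 above the floor stand only along the last 45 at either end; the middle 160 is open for fingers. 40 behind the drawer front's inner face (its top 42 above the floor); tray end walls 20 high.
- narrow_lane (a point): Centre of the narrow lane, on the tray floor, 60 mm behind (+y of) wide_lane, same axes; 250 long and 40 wide between dividers like those of the wide lane. With the drawer fully out it lies 60 mm in front of the chest's front plane.
- wide_brush: Wide flat brush lying along its own x, 200 long, 14 thick, about 85 g. Wooden handle 24 wide from x = -100 to +15 (last 22 swell to 30), steel ferrule 50 wide to x = +53, dark bristles 47 wide to x = +100. Origin at mid length and mid thickness (7 above what it lies on); +x to the bristles, z across the thickness (either face may be up). Grip at x about -12.
- narrow_brush: Narrow flat brush lying along its own x, 200 long, 14 thick, about 50 g. Wooden handle 18 wide from x = -100 to +15 (last 22 swell to 22), steel ferrule 26 wide to x = +53, dark bristles 23 wide to x = +100. Origin at mid length and mid thickness (7 above what it lies on); +x to the bristles, z across the thickness (either face may be up). Grip at x about -12.
- wide_brush_bristle_end (a point): Tip of the wide brush's bristles, 100 mm from its origin along +x.
- narrow_brush_bristle_end (a point): Tip of the narrow brush's bristles, 100 mm from its origin along +x.
- cup: Grey plastic cup, 72 across, 85 high, standing; origin under its centre. Not to be moved.
- jar: Jar with lid, 60 across, 65 high, standing; origin under its centre. Not to be moved.
- sanding_block: Cork block 65 x 40 x 25, origin under its centre. Not to be moved.
Mind the look-alikes: they are no part of the job. Leave any red look-alike of the wide_brush alone.

How it is judged:
By the outcome, as a careful person would: the job done as asked, in the order asked, and still so for the second after the job is handed in, with the robot touching nothing.
It also fails if it takes over 72 s, if anything falls off the work surface, if the arm or the gripper's body presses on something with over 40 N, if the wrist force passes 120 N, or if a joint passes its speed limit or range.

## Working session

There is one attempt and no reset: what is moved stays moved. The work goes in short steps, Python scripts to look and compute and a shell command to move; the robot and the scene stay as the last step left them, time stands still between calls to the robot, and variables do not carry over. Pictures are saved under pics/ and viewed, at most 11 in all, crops included, and the job is handed in when it is done.

```bash
mkdir -p pics; ls
cat > h.py <<'E'
import numpy as np, cv2
from rig import robot, viewer, order
def snap(n):
    s=robot.get_state(); d=viewer.snapshot(n)
    if n=="wrist":
        T=np.eye(4);T[:3,:3]=s["ee_rot"];T[:3,3]=s["tcp_pos"];M=T@np.array(d["tool_from_camera"])
        d["R"],d["t"]=M[:3,:3],M[:3,3]
    else: d["R"],d["t"]=np.array(d["rotation"]),np.array(d["xyz"])
    return d
def save(d,f): cv2.imwrite("pics/"+f,d["image"][:,:,::-1])
def ray(d,uv):
    uv=np.atleast_2d(uv).astype(float)
    return np.c_[(uv[:,0]-d["cx"])/d["fx"],(uv[:,1]-d["cy"])/d["fy"],np.ones(len(uv))]@d["R"].T
def onz(d,uv,z):
    r=ray(d,uv); return d["t"]+r*((z-d["t"][2])/r[:,2])[:,None]
def cloud(d):
    v,u=np.mgrid[:480,:640]; r=ray(d,np.c_[u.ravel(),v.ravel()])
    return (d["t"]+r*d["depth"].reshape(-1,1)).reshape(480,640,3)
E
python3 - <<'E'
from h import *
for n in("top","side"):
    d=snap(n); save(d,n+"0.png"); print(n,d["t"],d["R"].round(3).tolist(),d["fx"])
s=robot.get_state(); print(s)
E
```

```text
pics
top [ 344.95229962  -92.4688328  1373.40224739] [[-0.019, -0.996, 0.091], [-1.0, 0.02, 0.012], [-0.013, -0.09, -0.996]] 589.743204686633
side [  371.27185764 -1147.64018913  1112.00971691] [[0.995, -0.073, 0.061], [-0.095, -0.699, 0.709], [-0.009, -0.711, -0.703]] 539.2268485704342
{'time': 0.1, 'q': array([ 1.21481384e+00,  2.17682315e-01,  1.61478294e+00, -2.00147482e-05,
        1.31129851e+00, -1.12187198e-01]), 'joint_velocities': array([-1.81424558e-05, -1.53934670e-03, -2.84427253e-03, -1.00830877e-04,
       -8.16319331e-04,  4.53227724e-04]), 'joint_efforts': array([-1.80991603e-03, -3.98073220e+01, -3.04971707e+01, -2.51107385e-04,
        4.20477474e-03,  7.33587740e-06]), 'tcp_pos': array([150.58556648, 605.82990192, 230.09177716]), 'ee_rot': array([[-9.70429992e-01,  2.41381616e-01, -7.38526132e-04],
       [ 2.41382642e-01,  9.70427870e-01, -2.04173657e-03],
       [ 2.23848669e-04, -2.15962979e-03, -9.99997643e-01]]), 'wrist_force': array([-0.41527976, -0.15297327, -0.57465006]), 'moment': array([ 0.00492213,  0.04831443, -0.00133873]), 'finger_force': 0.0, 'finger_gap': 1.0001076866924705}
```

View pics/top0.png

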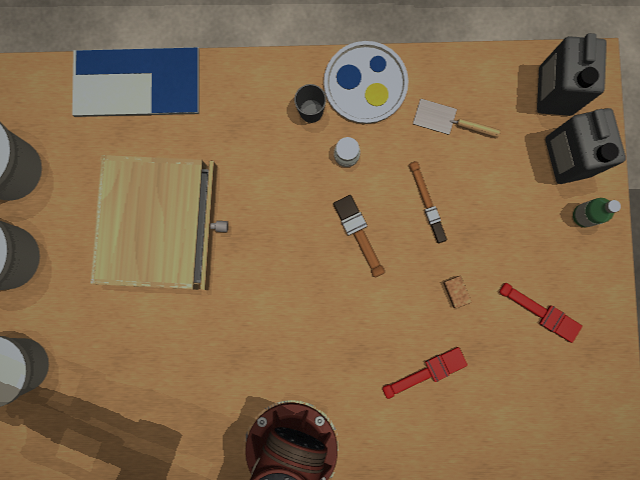

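View pics/side0.png

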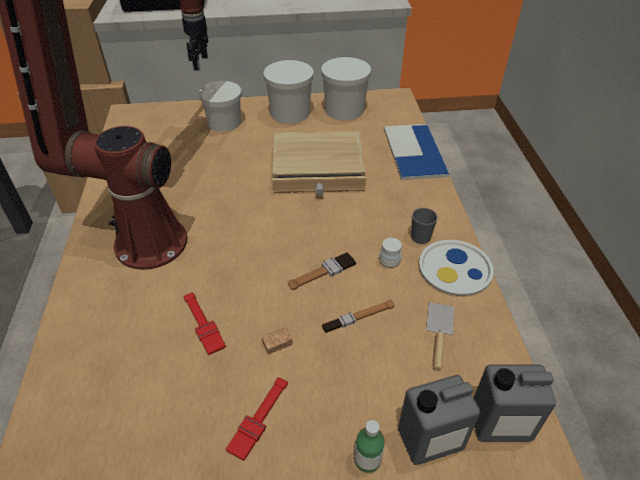

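The top view shows the chest at about (155,222) with the drawer slightly ajar and its knob at (221,227). The cup is at (310,103), the jar at (347,152) and the cork block at (456,291).

There are three wide-brush candidates: wood and steel at (358,235), red at (430,372), and red at (545,312). The wooden one with steel ferrule and dark bristles at (358,235) fits the description, and the red ones are look-alikes. The only narrow brush is at (428,200), with its bristles at (440,238), towards the robot. The scraper at (455,118) is not a brush.

Run:
```python
from h import *
d=snap("top"); P=cloud(d); z=P[:,:,2]
tab=z[300:340,300:360]; print("table z",np.median(tab),tab.std())
im=d["image"]; c=cv2.resize(im[130:300,310:500],None,fx=4,fy=3.5,interpolation=cv2.INTER_CUBIC)
cv2.imwrite("pics/crop1.png",c[:,:,::-1])
hsv=cv2.cvtColor(im,cv2.COLOR_RGB2HSV)
def roi(m,x0,x1,y0,y1):
    o=np.zeros_like(m); o[y0:y1,x0:x1]=m[y0:y1,x0:x1]; return o
for n,b in dict(wide=(325,390,188,282),narrow=(405,452,158,247)).items():
    dv=np.abs(im.astype(int)-cv2.medianBlur(im,5)).sum(2)
    for lab,m in dict(depth=((z-np.median(tab))>6),dark=(hsv[:,:,2]<75),steel=(hsv[:,:,1]<45)&(hsv[:,:,2]>120)).items():
        m=roi(m.astype(np.uint8),*b); k,l,st,ce=cv2.connectedComponentsWithStats(m)
        if k<2: print(n,lab,"none");continue
        i=1+st[1:,4].argmax(); pts=np.argwhere(l==i)[:,::-1]; r=cv2.minAreaRect(pts.astype(np.float32))
        W=onz(d,cv2.boxPoints(r),13.0); 
        print(n,lab,st[i,4],ce[i].round(1),onz(d,ce[i],13)[0].round(1),"sides",np.linalg.norm(W[1]-W[0]).round(),np.linalg.norm(W[2]-W[1]).round(),W[:,:2].round().tolist())
# chest top
m=((z>54)&(z<68)).astype(np.uint8); m=roi(m,60,240,130,310)
k,l,st,ce=cv2.connectedComponentsWithStats(m)
for i in range(1,k):
    if st[i,4]>60:
        pts=np.argwhere(l==i)[:,::-1].astype(np.float32); r=cv2.minAreaRect(pts); print("chest",st[i],cv2.boxPoints(r).round(1).tolist(),onz(d,cv2.boxPoints(r),60)[:,:2].round(1).tolist(),np.median(z[l==i]))
m=roi(((z>25)&(z<54)).astype(np.uint8),216,240,210,245); pts=np.argwhere(m)[:,::-1]
print("knob",len(pts),pts.mean(0),onz(d,pts.mean(0),47)[0], z[m>0].max())
```

```text
table z -0.17919864424607113 100.85584663832051
wide depth 1273 [357.8 230.6] [ 497.2 -162.3   13. ] sides 53.0 202.0 [[562.0, -102.0], [585.0, -150.0], [402.0, -235.0], [380.0, -187.0]]
wide dark 399 [345.6 207.1] [ 552.7 -135.1   13. ] sides 46.0 46.0 [[563.0, -105.0], [583.0, -146.0], [542.0, -166.0], [522.0, -124.0]]
wide steel 185 [353.8 222.9] [ 515.2 -153.4   13. ] sides 48.0 20.0 [[514.0, -128.0], [535.0, -171.0], [517.0, -179.0], [496.0, -136.0]]
narrow depth 789 [428.6 203.8] [ 556.5 -328.2   13. ] sides 30.0 199.0 [[653.0, -284.0], [662.0, -312.0], [472.0, -370.0], [463.0, -342.0]]
narrow dark 222 [437.4 230.7] [ 493.  -346.3   13. ] sides 25.0 81.0 [[539.0, -317.0], [548.0, -340.0], [472.0, -369.0], [463.0, -346.0]]
narrow steel 94 [432.8 214.6] [ 530.8 -337.    13. ] sides 25.0 20.0 [[537.0, -322.0], [544.0, -346.0], [525.0, -352.0], [518.0, -328.0]]
chest [   91   155   112   134 13028] [[90.4000015258789, 283.3999938964844], [99.80000305175781, 152.1999969482422], [202.5, 159.5], [193.10000610351562, 290.70001220703125]] [[385.5, 440.1], [683.8, 423.6], [661.5, 188.8], [364.7, 210.0]] 60.20067492081205
chest [201 161  13 129 440] [[200.39999389648438, 288.8999938964844], [209.1999969482422, 160.6999969482422], [213.89999389648438, 161.10000610351562], [205.10000610351562, 289.20001220703125]] [[368.5, 193.7], [658.4, 173.4], [657.4, 162.7], [367.6, 183.2]] 56.95047128108456
knob 136 [221.86764706 225.93382353] [510.30341813 147.56817292  47.        ] 50.89486382422524
```

View pics/crop1.png

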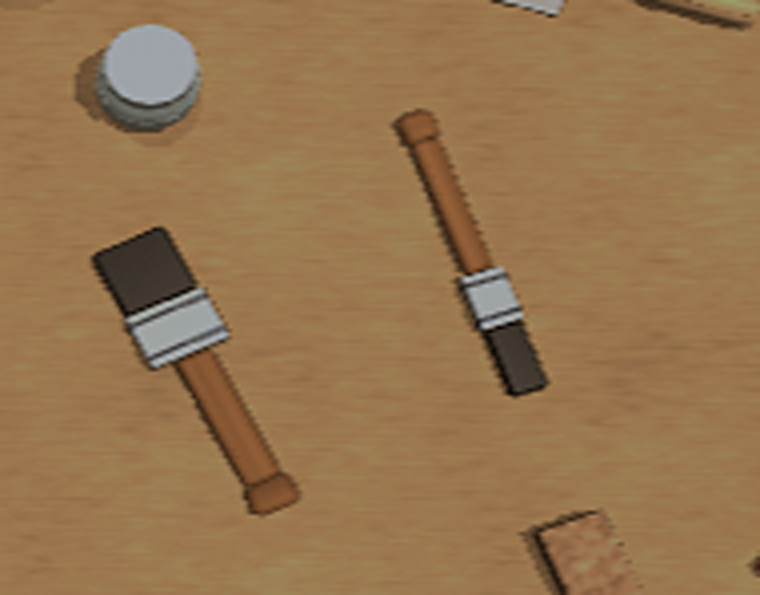

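The crop confirms the wooden wide brush at (358,235), with its bristles up and left, and the narrow brush at (428,200), with its bristles down. Sizes agree: 202x53 and 199x30 mm, chest width 298 against 294. Next I'll plan the knob approach.

```bash
cat >> h.py <<'E'
def plan(*wps,start=None):
    """wps: (x,y,z,yaw of tool y in deg); prints the legs in the move units"""
    s=robot.get_state(); R=s["ee_rot"]
    p=np.array(s["tcp_pos"]); th=np.degrees(np.arctan2(R[1,1],R[0,1]))
    print("t",round(s["time"],2),"tcp",p.round(1),"yaw",th.round(1),"tilt",np.degrees(np.arccos(-R[2,2])).round(2),"F",s["wrist_force"].round(1),"gap",round(s["finger_gap"]*85.4,1),"ff",round(s["finger_force"],1),"q6",s["q"][5].round(2))
    for w in wps:
        g=np.array(w[:3],float); dth=(w[3]-th+180)%360-180
        n=int(max(np.ceil(np.linalg.norm(g-p)/79.5),np.ceil(abs(dth)/50),1)); dp=(g-p)/n
        for i in range(n):
            c,q=np.cos(np.radians(th)),np.sin(np.radians(th))
            v=np.array([-q*dp[0]+c*dp[1],c*dp[0]+q*dp[1],-dp[2]])/80; a=-np.radians(dth/n)/2
            print(f"  [0,0,{a:.3f},{v[0]:.3f},{v[1]:.3f},{v[2]:.3f}] rows>={max(np.linalg.norm(dp)/41.7,abs(dth/n)/7.16):.1f}")
            p=p+dp; th=th+dth/n
        print("  -- at",w)
E
python3 -c "
from h import *
plan((510.5,148,120,-4),(510.5,148,15,-4))"
```

```text
t 0.15 tcp [150.6 605.9 230.3] yaw 76.0 tilt 0.11 F [-0.  -0.6 -0.3] gap 85.4 ff 0.0 q6 -0.11
  [0,0,0.087,-0.718,-0.559,0.172] rows>=1.8
  [0,0,0.087,-0.805,-0.425,0.172] rows>=1.8
  [0,0,0.087,-0.866,-0.279,0.172] rows>=1.8
  [0,0,0.087,-0.901,-0.124,0.172] rows>=1.8
  [0,0,0.087,-0.909,0.034,0.172] rows>=1.8
  [0,0,0.087,-0.890,0.192,0.172] rows>=1.8
  [0,0,0.087,-0.843,0.343,0.172] rows>=1.8
  [0,0,0.087,-0.770,0.484,0.172] rows>=1.8
  -- at (510.5, 148, 120, -4)
  [0,0,-0.000,0.000,-0.000,0.656] rows>=1.3
  [0,0,-0.000,0.000,-0.000,0.656] rows>=1.3
  -- at (510.5, 148, 15, -4)
```

```bash
python3 -m crank '[[0,0,0.087,-0.718,-0.559,0,85],[0,0,0.087,-0.718,-0.559,0,85],[0,0,0.087,-0.718,-0.559,0,85]]' 60
python3 -m crank '[[0,0,0.087,-0.805,-0.425,0,85],[0,0,0.087,-0.805,-0.425,0,85]]'
python3 -m crank '[[0,0,0.087,-0.866,-0.279,0,85],[0,0,0.087,-0.866,-0.279,0,85]]'
python3 -m crank '[[0,0,0.087,-0.901,-0.124,0.2,85],[0,0,0.087,-0.901,-0.124,0.2,85]]'
python3 -m crank '[[0,0,0.087,-0.909,0.034,0.2,85],[0,0,0.087,-0.909,0.034,0.2,85]]'
python3 -m crank '[[0,0,0.087,-0.890,0.192,0.3,85],[0,0,0.087,-0.890,0.192,0.3,85]]'
python3 -m crank '[[0,0,0.087,-0.843,0.343,0.3,85],[0,0,0.087,-0.843,0.343,0.3,85]]'
python3 -m crank '[[0,0,0.087,-0.770,0.484,0.37,85],[0,0,0.087,-0.770,0.484,0.37,85],[0,0,0.087,-0.770,0.484,0.37,85],[0,0,0.087,-0.770,0.484,0.37,85]]'
python3 - <<'E'
from h import *
plan((510.5,148,15,-4))
d=snap("wrist"); save(d,"w1.png"); P=cloud(d); z=P[:,:,2]
m=((z>40)&(z<50.5)&(P[:,:,1]<165)&(P[:,:,0]>470)&(P[:,:,0]<550)); q=P[m]; print("knob",m.sum(),q.min(0),q.max(0),np.median(q,0))
E
```

```text
time: 0.4
tcp_pos: [198.1, 545.4, 230.2]
ee_rot: [[-0.912, 0.41, 0.001], [0.41, 0.912, -0.005], [-0.003, -0.004, -1.0]]
wrist_force: [-0.1, 0.4, -0.4]
finger_gap: 0.995
finger_force: 0.0
time: 0.57
tcp_pos: [241.0, 491.1, 230.9]
ee_rot: [[-0.829, 0.56, 0.0], [0.56, 0.829, -0.001], [-0.0, -0.001, -1.0]]
wrist_force: [-0.2, 0.2, -0.3]
finger_gap: 0.989
finger_force: 0.0
time: 0.73
tcp_pos: [286.7, 433.2, 231.0]
ee_rot: [[-0.718, 0.696, 0.0], [0.696, 0.718, -0.001], [-0.001, -0.001, -1.0]]
wrist_force: [-0.0, 0.9, -0.6]
finger_gap: 0.999
finger_force: 0.0
time: 0.9
tcp_pos: [332.1, 376.3, 215.4]
ee_rot: [[-0.586, 0.81, 0.001], [0.81, 0.586, 0.0], [-0.0, 0.001, -1.0]]
wrist_force: [0.7, 0.2, -0.1]
finger_gap: 0.994
finger_force: 0.0
time: 1.07
tcp_pos: [377.0, 318.9, 198.8]
ee_rot: [[-0.437, 0.899, 0.0], [0.899, 0.437, -0.0], [-0.0, 0.0, -1.0]]
wrist_force: [0.1, -0.3, 0.7]
finger_gap: 0.996
finger_force: 0.0
time: 1.23
tcp_pos: [422.4, 262.0, 175.0]
ee_rot: [[-0.275, 0.962, 0.001], [0.962, 0.275, 0.0], [0.0, 0.001, -1.0]]
wrist_force: [1.2, -0.2, 0.0]
finger_gap: 0.994
finger_force: 0.0
time: 1.4
tcp_pos: [467.5, 204.8, 150.6]
ee_rot: [[-0.104, 0.995, 0.0], [0.995, 0.104, -0.0], [-0.0, 0.0, -1.0]]
wrist_force: [0.1, 1.2, -0.4]
finger_gap: 0.998
finger_force: 0.0
time: 1.73
tcp_pos: [511.6, 148.2, 120.4]
ee_rot: [[0.068, 0.998, -0.003], [0.998, -0.068, 0.0], [-0.0, -0.003, -1.0]]
wrist_force: [0.3, 0.6, -0.1]
finger_gap: 0.995
finger_force: 0.0
t 1.73 tcp [511.6 148.2 120.4] yaw -3.9 tilt 0.16 F [ 0.3  0.6 -0.1] gap 85.0 ff 0.0 q6 0.22
  [0,0,0.001,-0.002,-0.007,0.659] rows>=1.3
  [0,0,0.001,-0.002,-0.007,0.659] rows>=1.3
  -- at (510.5, 148, 15, -4)
knob 1644 [496.75328203 135.97699882  40.00308252] [519.98966439 164.91041356  47.58169027] [508.52168698 150.40059316  44.59547859]
```

View pics/w1.png

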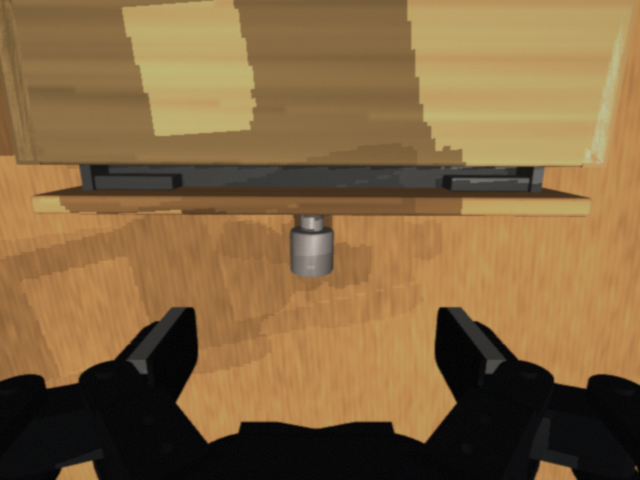

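The wrist view shows the knob centred between the fingers at (312,250). It measures x 508.5, y about 148, top 47.6, which agrees with the top view. I'll descend, pinch, then pull 143 mm.

```bash
python3 -m crank '[[0,0,0,0,-0.035,0.659,85],[0,0,0,0,-0.035,0.659,85],[0,0,0,0,-0.035,0.659,85]]'
python3 -m crank '[[0,0,0,0,0,0.64,85],[0,0,0,0,0,0.64,85],[0,0,0,0,0,0.64,15],[0,0,0,0,0,0.64,15],[0,0,0,0,0,0.64,15],[0,0,0,0,0,0.64,15],[0,0,0,0,0,0.64,15],[0,0,0,0,0,0.64,15]]' 60
```

```text
time: 2.03
tcp_pos: [504.2, 150.4, 65.6]
ee_rot: [[0.063, 0.998, -0.009], [0.998, -0.063, -0.001], [-0.002, -0.009, -1.0]]
wrist_force: [0.5, 0.4, -0.4]
finger_gap: 0.995
finger_force: 0.0
time: 2.7
tcp_pos: [508.8, 150.1, 20.0]
ee_rot: [[0.066, 0.998, -0.001], [0.998, -0.066, 0.001], [0.001, -0.001, -1.0]]
wrist_force: [-4.9, 1.1, 8.3]
finger_gap: 0.287
finger_force: 59.4
```

```bash
python3 -m crank '[[0,0,0,-0.2,0,-0.04,15],[0,0,0,-0.4,0,-0.04,15],[0,0,0,-0.6,0,-0.04,15],[0,0,0,-0.8,0,-0.04,15],[0,0,0,-0.9,0,-0.04,15],[0,0,0,-0.9,0,-0.04,15]]'
python3 -m crank '[[0,0,0,-0.2,0,0,15],[0,0,0,-0.4,0,0,15],[0,0,0,-0.6,0,0,15],[0,0,0,-0.75,0,0,15],[0,0,0,-0.85,0,0,15],[0,0,0,-0.88,0,0,15],[0,0,0,-0.88,0,0,15]]'
```

```text
time: 3.2
tcp_pos: [503.4, 76.1, 20.1]
ee_rot: [[0.066, 0.998, -0.001], [0.998, -0.066, -0.001], [-0.001, -0.001, -1.0]]
wrist_force: [1.9, -3.3, -12.6]
finger_gap: 0.279
finger_force: 62.7
time: 3.78
tcp_pos: [498.4, 6.9, 20.1]
ee_rot: [[0.065, 0.998, -0.002], [0.998, -0.065, -0.001], [-0.001, -0.002, -1.0]]
wrist_force: [0.7, -1.7, -16.3]
finger_gap: 0.281
finger_force: 62.5
```

```bash
python3 -m crank '[[0,0,0,-0.02,0,0.02,15],[0,0,0,-0.04,0,0.03,15],[0,0,0,-0.04,0,0.03,15]]'
python3 -m crank '[[0,0,0,-0.02,0,0,15],[0,0,0,-0.04,0,0,15],[0,0,0,-0.04,0,0,15]]'
python3 -m crank '[[0,0,0,-0.02,0,0,15],[0,0,0,-0.04,0,0,15],[0,0,0,-0.04,0,0,15]]'
```

```text
time: 4.03
tcp_pos: [498.4, 6.3, 20.0]
ee_rot: [[0.066, 0.998, -0.004], [0.998, -0.066, 0.003], [0.003, -0.004, -1.0]]
wrist_force: [-6.2, 6.7, 1.5]
finger_gap: 0.281
finger_force: 64.4
time: 4.28
tcp_pos: [498.4, 6.3, 20.0]
ee_rot: [[0.068, 0.998, -0.003], [0.998, -0.068, 0.009], [0.009, -0.004, -1.0]]
wrist_force: [-4.4, 17.0, 1.9]
finger_gap: 0.283
finger_force: 64.3
time: 4.53
tcp_pos: [498.4, 6.3, 20.0]
ee_rot: [[0.069, 0.998, -0.002], [0.997, -0.069, 0.015], [0.015, -0.003, -1.0]]
wrist_force: [-2.6, 28.0, 1.5]
finger_gap: 0.279
finger_force: 64.2
```

The drawer is at its stop: the force rises with no motion. I'll relax, release, go up and look.

```bash
python3 -m crank '[[0,0,0,0.1,0,0,15],[0,0,0,0.1,0,0,60],[0,0,0,0.1,0,0,60],[0,0,0,0.1,0,0,60]]'
python3 -m crank '[[0,0,0,0,0,-0.5,60],[0,0,0,0,0,-1,60],[0,0,0,0,0,-1,60]]'
python3 -m crank '[[0,0,0,0,0,-0.9,60],[0,0,0,0,0,-0.9,60],[0,0,0,0,0,-0.9,60]]'
python3 - <<'E'
from h import *
d=snap("top"); save(d,"t2.png"); P=cloud(d)
w=snap("wrist"); save(w,"w2.png")
Pw=cloud(w); 
for nm,Q in(("top",P),("wrist",Pw)):
    z=Q[:,:,2]
    for lab,a,b in(("panel",52,58.5),("chest",58.5,64),("divider",28,36),("floor",11,17)):
        m=(z>a)&(z<b)&(Q[:,:,0]>330)&(Q[:,:,0]<690)&(Q[:,:,1]>10)&(Q[:,:,1]<(300 if lab=="chest" else 200))
        q=Q[m][:,:2].astype(np.float32)
        if len(q)>30: r=cv2.minAreaRect(q); print(nm,lab,len(q),[np.round(t,1) for t in r], np.median(z[m]).round(1))
plan((471,-173.5,90,-65))
E
```

```text
time: 4.87
tcp_pos: [502.3, 5.5, 20.7]
ee_rot: [[0.064, 0.998, 0.005], [0.998, -0.064, -0.001], [-0.001, 0.005, -1.0]]
wrist_force: [0.5, -1.2, 1.5]
finger_gap: 0.687
finger_force: 0.0
time: 5.12
tcp_pos: [507.4, 4.3, 107.5]
ee_rot: [[0.065, 0.998, 0.017], [0.998, -0.065, -0.003], [-0.001, 0.017, -1.0]]
wrist_force: [2.5, 0.1, 1.8]
finger_gap: 0.702
finger_force: 0.0
time: 5.37
tcp_pos: [506.2, 4.4, 179.5]
ee_rot: [[0.066, 0.998, 0.017], [0.998, -0.066, -0.003], [-0.001, 0.017, -1.0]]
wrist_force: [1.5, 0.2, 0.5]
finger_gap: 0.704
finger_force: 0.0
top panel 174 [array([542.4, 118.6]), array([176.2, 223.4]), np.float64(86.3)] 56.5
top chest 3738 [array([513.6, 172.6]), array([274. , 293.9]), np.float64(86.2)] 60.8
top divider 195 [array([521.4, 117.4]), array([161.3, 275.8]), np.float64(89.2)] 32.5
top floor 1734 [array([521.6, 119.9]), array([175. , 269.9]), np.float64(86.0)] 14.1
wrist panel 6806 [array([500.1,  38.1]), array([ 10.3, 293.3]), np.float64(85.8)] 54.9
wrist divider 8118 [array([502.2,  83. ]), array([144.3, 290.6]), np.float64(86.4)] 31.9
wrist floor 58624 [array([504.6, 102. ]), array([118.6, 290. ]), np.float64(85.9)] 13.1
t 5.47 tcp [502.3   5.  173.9] yaw -3.8 tilt 0.43 F [ 0.1 -0.  -1. ] gap 60.2 ff 0.0 q6 -0.06
  [0,0,0.178,-0.751,-0.081,0.349] rows>=2.9
  [0,0,0.178,-0.732,0.186,0.349] rows>=2.9
  [0,0,0.178,-0.621,0.429,0.349] rows>=2.9
  -- at (471, -173.5, 90, -65)
```

View pics/w2.png

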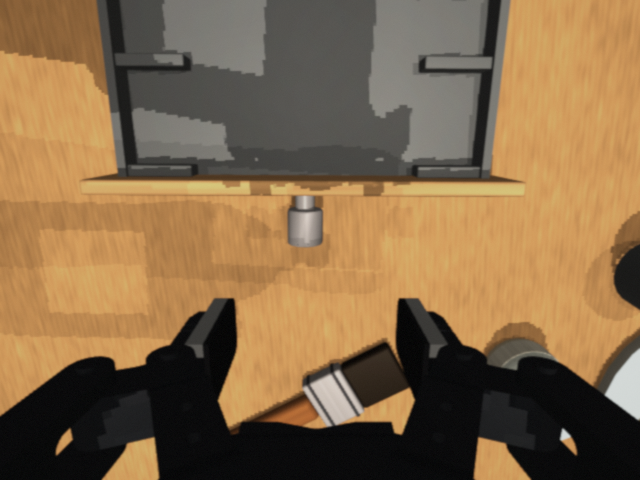

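The wrist view shows the drawer fully out and the tray open, with dividers at (155,60) and (455,63). The panel measures 10.3x293 at yaw -4.1°, so wide_lane is about (503.3,83) and narrow_lane about (507.6,142.8). Next I'll go to the wide brush.

```bash
python3 -m crank '[[0,0,0.178,-0.751,-0.081,0.349,60],[0,0,0.178,-0.751,-0.081,0.349,60],[0,0,0.178,-0.751,-0.081,0.349,60]]' >/dev/null
python3 -m crank '[[0,0,0.178,-0.732,0.186,0.349,60],[0,0,0.178,-0.732,0.186,0.349,60],[0,0,0.178,-0.732,0.186,0.349,60]]' >/dev/null
python3 -m crank '[[0,0,0.178,-0.621,0.429,0.1,60],[0,0,0.178,-0.621,0.429,0.1,60],[0,0,0.178,-0.621,0.429,0.1,60],[0,0,0.178,-0.621,0.429,0.1,60],[0,0,0.178,-0.621,0.429,0.1,60]]'
cat > brush.py <<'E'
from h import *
def brush(x0,x1,y0,y1):
    w=snap("wrist"); save(w,"wb_%d.png"%x0); Q=cloud(w); z=Q[:,:,2]
    m=(z>5)&(z<20)&(Q[:,:,0]>x0)&(Q[:,:,0]<x1)&(Q[:,:,1]>y0)&(Q[:,:,1]<y1)
    k,l,st,_=cv2.connectedComponentsWithStats(m.astype(np.uint8)); i=1+st[1:,4].argmax()
    q=Q[l==i][:,:2].astype(np.float32); print(len(q),cv2.minAreaRect(q))
    hsv=cv2.cvtColor(w["image"],cv2.COLOR_RGB2HSV)
    h=Q[(l==i)&(hsv[:,:,1]>90)&(hsv[:,:,2]>70)][:,:2]
    c=h.mean(0); u=np.linalg.svd(h-c,full_matrices=False)[2][0]; print("handle c",c,"ang",np.degrees(np.arctan2(u[1],u[0])),"range",((h-c)@u).min(),((h-c)@u).max())
E
python3 - <<'E'
from brush import *
brush(360,600,-250,-90)
plan((471.4,-173.6,4,-65))
E
```

```text
time: 6.38
tcp_pos: [467.5, -172.6, 105.5]
ee_rot: [[0.905, 0.426, -0.002], [0.426, -0.905, 0.001], [-0.001, -0.002, -1.0]]
wrist_force: [-0.4, -0.1, 0.4]
finger_gap: 0.704
finger_force: 0.0
19698 ((480.8758239746094, -168.69747924804688), (199.1164093017578, 50.62309265136719), 24.571943283081055)
handle c [ 447.71883204 -184.3095443 ] ang -154.71708328517227 range -136.17659642786487 62.88738045997186
t 6.43 tcp [ 467.7 -172.3  105.8] yaw -64.8 tilt 0.1 F [ 0.1 -0.4 -1.4] gap 60.3 ff 0.0 q6 0.64
  [0,0,0.001,0.017,0.017,0.636] rows>=1.2
  [0,0,0.001,0.017,0.017,0.636] rows>=1.2
  -- at (471.4, -173.6, 4, -65)
```

```bash
python3 -m crank '[[0,0,0,0.019,0.028,0.8,60],[0,0,0,0.019,0.028,0.8,60],[0,0,0,0.019,0.028,0.8,60]]' 50 >/dev/null
python3 -m crank '[[0,0,0,0,0,0.3,60],[0,0,0,0,0,0.46,60],[0,0,0,0,0,0.46,60],[0,0,0,0,0,0.46,60],[0,0,0,0,0,0.46,60]]'
```

```text
time: 7.1
tcp_pos: [471.9, -174.3, 7.4]
ee_rot: [[0.905, 0.425, 0.002], [0.425, -0.905, -0.001], [0.001, 0.002, -1.0]]
wrist_force: [0.3, 0.2, 0.6]
finger_gap: 0.705
finger_force: 0.0
```

```bash
python3 -c "
from h import *
plan((470,-173.7,4,-65.2))"
```

```text
t 7.1 tcp [ 471.9 -174.3    7.4] yaw -64.8 tilt 0.13 F [0.3 0.2 0.6] gap 60.2 ff 0.0 q6 0.64
  [0,0,0.003,-0.019,-0.017,0.042] rows>=0.1
  -- at (470, -173.7, 4, -65.2)
```

```bash
python3 -m crank '[[0,0,0,-0.019,-0.01,0.05,60],[0,0,0,-0.019,-0.01,0.05,10],[0,0,0,-0.019,-0.01,0.05,10],[0,0,0,-0.019,-0.01,0.05,10],[0,0,0,-0.019,-0.01,0.05,10],[0,0,0,-0.019,-0.01,0.05,10],[0,0,0,-0.019,-0.01,0.05,10],[0,0,0,-0.019,-0.01,0.05,10]]' 50
python3 -m crank '[[0,0,0,0,0,-0.1,10],[0,0,0,0,0,-0.3,10],[0,0,0,0,0,-0.7,10],[0,0,0,0,0,-1,10],[0,0,0,0,0,-1,10],[0,0,0,0,0,-1,10]]'
python3 - <<'E'
from h import *
d=snap("side"); c=cv2.resize(d["image"][200:320,250:410],None,fx=4,fy=4); cv2.imwrite("pics/s3.png",c[:,:,::-1])
c0=np.array([503.3,83.0]); g=c0-12*np.array([.9974,-.0715])
plan((*g,110,-94.1),(*g,19,-94.1))
E
```

```text
time: 7.77
tcp_pos: [469.7, -174.3, 2.7]
ee_rot: [[0.906, 0.424, 0.001], [0.424, -0.906, -0.001], [0.001, 0.001, -1.0]]
wrist_force: [0.1, 1.1, 6.0]
finger_gap: 0.265
finger_force: 51.0
time: 8.27
tcp_pos: [470.1, -174.5, 83.5]
ee_rot: [[0.906, 0.424, 0.003], [0.424, -0.906, -0.002], [0.002, 0.003, -1.0]]
wrist_force: [0.1, -0.2, -1.2]
finger_gap: 0.26
finger_force: 50.3
t 8.32 tcp [ 468.7 -173.8   81.9] yaw -64.9 tilt 0.01 F [ 0.3  0.6 -0.6] gap 22.5 ff 50.3 q6 0.64
  [0,0,0.064,0.405,-0.699,-0.088] rows>=1.6
  [0,0,0.064,0.313,-0.745,-0.088] rows>=1.6
  [0,0,0.064,0.216,-0.779,-0.088] rows>=1.6
  [0,0,0.064,0.115,-0.800,-0.088] rows>=1.6
  -- at (np.float64(491.3312), np.float64(83.858), 110, -94.1)
  [0,0,-0.000,-0.000,-0.000,0.569] rows>=1.1
  [0,0,-0.000,-0.000,-0.000,0.569] rows>=1.1
  -- at (np.float64(491.3312), np.float64(83.858), 19, -94.1)
```

View pics/s3.png

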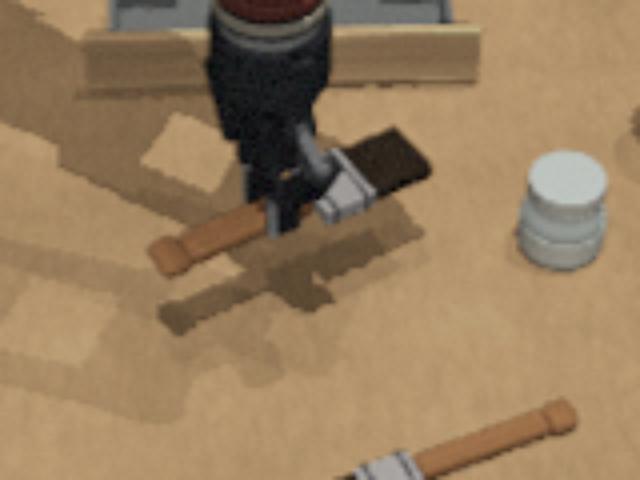

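The brush is held level, with its bristles to the far side at (400,150) and the ferrule at (345,190). I'll carry it over the tray.

```bash
python3 -m crank '[[0,0,0.064,0.405,-0.699,-0.088,10],[0,0,0.064,0.405,-0.699,-0.088,10],[0,0,0.064,0.405,-0.699,-0.088,10]]' >/dev/null
python3 -m crank '[[0,0,0.064,0.313,-0.745,-0.088,10],[0,0,0.064,0.313,-0.745,-0.088,10],[0,0,0.064,0.313,-0.745,-0.088,10]]' >/dev/null
python3 -m crank '[[0,0,0.064,0.216,-0.779,-0.088,10],[0,0,0.064,0.216,-0.779,-0.088,10],[0,0,0.064,0.216,-0.779,-0.088,10]]' >/dev/null
python3 -m crank '[[0,0,0.064,0.115,-0.8,-0.088,10],[0,0,0.064,0.115,-0.8,-0.088,10],[0,0,0.064,0.115,-0.8,-0.088,10],[0,0,0.064,0.115,-0.8,-0.088,10],[0,0,0.064,0.115,-0.8,-0.088,10],[0,0,0.064,0.115,-0.8,-0.088,10]]'
python3 - <<'E'
from h import *
w=snap("wrist"); save(w,"w4.png"); Q=cloud(w); z=Q[:,:,2]; print(z[z>0].min(),np.percentile(z,[5,50,95]))
hsv=cv2.cvtColor(w["image"],cv2.COLOR_RGB2HSV)
c0=np.array([503.3,83.0]);u=np.array([.9974,-.0715]);v=np.array([.0715,.9974])
L=np.stack([(Q[:,:,:2]-c0)@u,(Q[:,:,:2]-c0)@v],-1)
for lab,a,b in(("brush",108,130),("panel",52,58),("div",29,35)):
    m=(z>a)&(z<b)&(abs(L[:,:,0])<160)&(abs(L[:,:,1])<120); q=L[m].astype(np.float32)
    if len(q)>20: print(lab,len(q),cv2.minAreaRect(q),q.min(0),q.max(0))
m=(z>29)&(z<35)&(abs(L[:,:,0])<135)&(L[:,:,1]>-36)&(L[:,:,1]<100)
k,l,st,_=cv2.connectedComponentsWithStats(m.astype(np.uint8))
for i in range(1,k):
    if st[i,4]>40: q=L[l==i]; print(" div",st[i],q.min(0).round(1),q.max(0).round(1))
g=c0-12.5*u
plan((*g,45,-94.1))
E
```

```text
time: 9.57
tcp_pos: [491.0, 82.4, 109.0]
ee_rot: [[0.997, -0.075, -0.002], [-0.075, -0.997, -0.001], [-0.002, 0.001, -1.0]]
wrist_force: [-0.3, 0.3, -0.7]
finger_gap: 0.263
finger_force: 50.3
0.00016492156296976646 [ -1.38256881  51.25423374 191.09485458]
brush 50281 ((19.091445922851562, -2.374755859375), (51.23143005371094, 149.76986694335938), 89.71261596679688) [-55.73349  -28.127256] [94.093185 23.20128 ]
panel 10001 ((17.300827026367188, 35.08610916137695), (170.01065063476562, 190.26512145996094), 89.92340850830078) [-77.71841 -50.04601] [112.54458  119.989586]
div 4383 ((-13.783912658691406, 12.556770324707031), (193.47549438476562, 259.8448486328125), 84.92431640625) [-134.80934  -86.92899] [119.13923  119.985344]
 div [ 109    0   47   86 3117] [80.2 79.5] [119.1  98.4]
 div [228   0  14  85 799] [80.3 35. ] [119.1  40.3]
t 9.62 tcp [491.2  82.4 109.2] yaw -94.3 tilt 0.1 F [ 0.1 -0.3 -0.8] gap 22.6 ff 50.3 q6 1.67
  [0,0,-0.002,-0.006,-0.018,0.803] rows>=1.5
  -- at (np.float64(490.83250000000004), np.float64(83.89375), 45, -94.1)
```

View pics/w4.png

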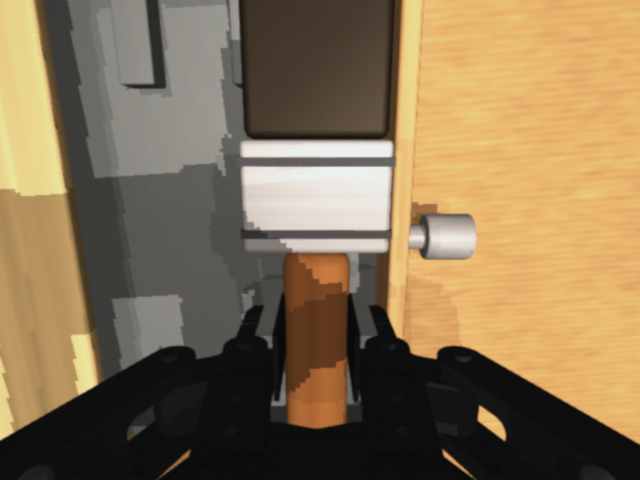

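The brush is over the wide lane, with its ferrule at (317,195). The dividers, at (140,45) and (236,40), measure +35..40 and +80 in lane coordinates, so the lane frame checks out. The brush sits 2 mm too near the front. I'll correct that and lower it.

```bash
python3 -m crank '[[0,0,-0.002,-0.006,-0.025,0.4,10],[0,0,-0.002,-0.006,-0.025,0.8,10],[0,0,-0.002,-0.006,-0.025,0.8,10],[0,0,-0.002,-0.006,-0.025,0.8,10]]' 
python3 -m crank '[[0,0,0,0,0,0.1,10],[0,0,0,0,0,0.2,10],[0,0,0,0,0,0.25,10],[0,0,0,0,0,0.29,10],[0,0,0,0,0,0.29,10],[0,0,0,0,0,0.29,10]]'
```

```text
time: 9.95
tcp_pos: [488.8, 84.8, 44.1]
ee_rot: [[0.997, -0.071, -0.006], [-0.071, -0.997, -0.0], [-0.006, 0.001, -1.0]]
wrist_force: [0.2, 1.0, -0.1]
finger_gap: 0.258
finger_force: 50.2
time: 10.45
tcp_pos: [491.7, 85.8, 23.1]
ee_rot: [[0.998, -0.07, 0.0], [-0.07, -0.998, 0.0], [0.0, -0.0, -1.0]]
wrist_force: [0.4, 0.3, -1.0]
finger_gap: 0.264
finger_force: 50.3
```

```bash
python3 -m crank '[[0,0,0,0,0.01,0.03,10],[0,0,0,0,0.01,0.06,10],[0,0,0,0,0.01,0.06,10],[0,0,0,0,0.01,0.06,10]]'
python3 -m crank '[[0,0,0,0,0,0.015,10],[0,0,0,0,0,0.025,10],[0,0,0,0,0,0.025,10],[0,0,0,0,0,0.025,10]]'
```

```text
time: 10.78
tcp_pos: [491.3, 84.9, 18.0]
ee_rot: [[0.998, -0.07, -0.0], [-0.07, -0.998, -0.0], [-0.0, 0.0, -1.0]]
wrist_force: [0.1, 0.1, -0.8]
finger_gap: 0.263
finger_force: 50.3
time: 11.12
tcp_pos: [491.7, 84.9, 16.7]
ee_rot: [[0.998, -0.07, 0.0], [-0.07, -0.998, -0.0], [0.0, 0.0, -1.0]]
wrist_force: [-1.5, -0.1, 4.3]
finger_gap: 0.262
finger_force: 50.8
```

Contact with the floor at the expected 16.7. I'll release to 36 mm and rise.

```bash
python3 -m crank '[[0,0,0,0,0,0,24],[0,0,0,0,0,0,28],[0,0,0,0,0,0,32],[0,0,0,0,0,0,36],[0,0,0,0,0,0,36],[0,0,0,0,0,0,36]]'
python3 -m crank '[[0,0,0,0,0,-0.3,36],[0,0,0,0,0,-0.8,36],[0,0,0,0,0,-1,36],[0,0,0,0,0,-1,36]]'
python3 -m crank '[[0,0,0,0,0,-0.4,60],[0,0,0,0,0,-0.4,60],[0,0,0,0,0,-0.4,60]]'
python3 - <<'E'
from h import *
w=snap("wrist"); save(w,"w5.png"); Q=cloud(w); z=Q[:,:,2]
c0=np.array([503.3,83.0]);u=np.array([.9974,-.0715]);v=np.array([.0715,.9974])
L=np.stack([(Q[:,:,:2]-c0)@u,(Q[:,:,:2]-c0)@v],-1)
m=(z>22)&(z<30)&(abs(L[:,:,0])<122)&(abs(L[:,:,1])<31); q=L[m].astype(np.float32); print(len(q),cv2.minAreaRect(q),np.median(z[m]))
c=np.array([562.5,-327]); b=np.array([-.9565,-.292]); g=c-12*b
plan((*g,110,-73))
E
```

```text
time: 11.62
tcp_pos: [491.4, 84.9, 16.0]
ee_rot: [[0.998, -0.07, -0.0], [-0.07, -0.998, -0.0], [-0.0, 0.0, -1.0]]
wrist_force: [0.8, 0.6, 0.0]
finger_gap: 0.422
finger_force: 0.0
time: 11.95
tcp_pos: [495.8, 85.1, 101.1]
ee_rot: [[0.997, -0.07, 0.01], [-0.07, -0.998, 0.0], [0.01, -0.001, -1.0]]
wrist_force: [1.4, -0.5, 0.8]
finger_gap: 0.423
finger_force: 0.0
time: 12.2
tcp_pos: [492.6, 85.0, 129.1]
ee_rot: [[0.998, -0.07, 0.003], [-0.07, -0.998, 0.0], [0.003, -0.0, -1.0]]
wrist_force: [-0.5, -0.1, 0.2]
finger_gap: 0.703
finger_force: 0.0
18054 ((1.8048858642578125, 0.39018821716308594), (50.844181060791016, 198.63702392578125), 89.95719146728516) 26.545939019832332
t 12.25 tcp [491.3  84.9 127.7] yaw -94.0 tilt 0.0 F [-0.2  0.1 -0.1] gap 60.2 ff 0.0 q6 1.67
  [0,0,-0.031,0.232,0.837,0.037] rows>=1.7
  [0,0,-0.031,0.180,0.849,0.037] rows>=1.7
  [0,0,-0.031,0.128,0.859,0.037] rows>=1.7
  [0,0,-0.031,0.075,0.865,0.037] rows>=1.7
  [0,0,-0.031,0.022,0.868,0.037] rows>=1.7
  [0,0,-0.031,-0.031,0.868,0.037] rows>=1.7
  -- at (np.float64(573.978), np.float64(-323.496), 110, -73)
```

The wide brush lies flat and centred: offset (1.8, 0.4) mm, angle 0, 199x51, top at 26.5. On to the narrow brush.

```bash
python3 -m crank '[[0,0,-0.031,0.232,0.837,0.037,60],[0,0,-0.031,0.232,0.837,0.037,60],[0,0,-0.031,0.232,0.837,0.037,60]]' >/dev/null
python3 -m crank '[[0,0,-0.031,0.18,0.849,0.037,60],[0,0,-0.031,0.18,0.849,0.037,60],[0,0,-0.031,0.18,0.849,0.037,60]]' >/dev/null
python3 -m crank '[[0,0,-0.031,0.128,0.859,0.037,60],[0,0,-0.031,0.128,0.859,0.037,60],[0,0,-0.031,0.128,0.859,0.037,60]]' >/dev/null
python3 -m crank '[[0,0,-0.031,0.075,0.865,0.037,60],[0,0,-0.031,0.075,0.865,0.037,60],[0,0,-0.031,0.075,0.865,0.037,60]]' >/dev/null
python3 -m crank '[[0,0,-0.031,0.022,0.868,0.037,60],[0,0,-0.031,0.022,0.868,0.037,60],[0,0,-0.031,0.022,0.868,0.037,60]]' >/dev/null
python3 -m crank '[[0,0,-0.031,-0.031,0.868,0.037,60],[0,0,-0.031,-0.031,0.868,0.037,60],[0,0,-0.031,-0.031,0.868,0.037,60],[0,0,-0.031,-0.031,0.868,0.037,60],[0,0,-0.031,-0.031,0.868,0.037,60]]'
python3 - <<'E'
from brush import *
brush(440,690,-400,-270)
c=np.array([562.5,-327]); b=np.array([-.9565,-.292]); g=c-12*b
plan((*g,8,-73))
E
```

```text
time: 13.92
tcp_pos: [574.3, -321.1, 108.9]
ee_rot: [[0.955, 0.297, -0.002], [0.297, -0.955, 0.003], [-0.001, -0.004, -1.0]]
wrist_force: [0.5, -0.1, 0.8]
finger_gap: 0.705
finger_force: 0.0
9850 ((559.6744384765625, -327.1803894042969), (199.14752197265625, 26.78740882873535), 17.979110717773438)
handle c [ 603.20045263 -312.80381642] ang -162.39175973202774 range -53.70475138953431 145.35326350312923
t 13.97 tcp [ 574.4 -320.9  109.2] yaw -72.7 tilt 0.19 F [ 0.1 -0.8 -0.3] gap 60.1 ff 0.0 q6 0.65
  [0,0,0.001,-0.007,0.014,0.632] rows>=1.2
  [0,0,0.001,-0.007,0.014,0.632] rows>=1.2
  -- at (np.float64(573.978), np.float64(-323.496), 8, -73)
```

```bash
python3 -m crank '[[0,0,-0.005,-0.049,0.019,0.8,60],[0,0,-0.005,-0.049,0.019,0.8,60],[0,0,-0.005,-0.049,0.019,0.8,60]]' 50 >/dev/null
python3 -m crank '[[0,0,0,0,0,0.3,60],[0,0,0,0,0,0.46,60],[0,0,0,0,0,0.46,60],[0,0,0,0,0,0.46,60],[0,0,0,0,0,0.46,60]]'
python3 -c "
from h import *
plan((571.1,-323.5,4,-72.2))"
```

```text
time: 14.63
tcp_pos: [572.7, -326.2, 11.0]
ee_rot: [[0.952, 0.307, 0.001], [0.307, -0.952, -0.001], [0.001, 0.001, -1.0]]
wrist_force: [-0.4, -0.4, 0.3]
finger_gap: 0.705
finger_force: 0.0
t 14.63 tcp [ 572.7 -326.2   11. ] yaw -72.1 tilt 0.1 F [-0.4 -0.4  0.3] gap 60.2 ff 0.0 q6 0.63
  [0,0,0.001,-0.009,-0.038,0.087] rows>=0.2
  -- at (571.1, -323.5, 4, -72.2)
```

```bash
python3 -m crank '[[0,0,0,-0.009,-0.025,0.09,60],[0,0,0,-0.009,-0.025,0.09,60],[0,0,0,-0.009,-0.025,0.09,10],[0,0,0,-0.009,-0.025,0.09,10],[0,0,0,-0.009,-0.025,0.09,10],[0,0,0,-0.009,-0.025,0.09,10],[0,0,0,-0.009,-0.025,0.09,10],[0,0,0,-0.009,-0.025,0.09,10]]' 45
python3 -m crank '[[0,0,0,0,0,0,10],[0,0,0,0,0,-0.1,10],[0,0,0,0,0,-0.3,10],[0,0,0,0,0,-0.7,10],[0,0,0,0,0,-1,10],[0,0,0,0,0,-1,10],[0,0,0,0,0,-1,10]]'
python3 - <<'E'
from h import *
g=np.array([507.6,142.8])-12*np.array([.9974,-.0715])
plan((500,-150,120,0),(*g,120,85.9))
E
```

```text
time: 15.3
tcp_pos: [570.9, -324.7, 2.9]
ee_rot: [[0.952, 0.307, 0.001], [0.307, -0.952, -0.001], [0.001, 0.001, -1.0]]
wrist_force: [-0.4, -0.4, 2.7]
finger_gap: 0.194
finger_force: 47.5
time: 15.88
tcp_pos: [571.9, -325.3, 84.9]
ee_rot: [[0.952, 0.307, 0.004], [0.307, -0.952, -0.003], [0.003, 0.004, -1.0]]
wrist_force: [0.9, 0.3, -0.9]
finger_gap: 0.194
finger_force: 47.3
t 15.88 tcp [ 571.9 -325.3   84.9] yaw -72.1 tilt 0.26 F [ 0.9  0.3 -0.9] gap 16.6 ff 47.3 q6 0.64
  [0,0,-0.210,-0.061,-0.787,-0.146] rows>=3.4
  [0,0,-0.210,0.265,-0.744,-0.146] rows>=3.4
  [0,0,-0.210,0.545,-0.571,-0.146] rows>=3.4
  -- at (500, -150, 120, 0)
  [0,0,-0.187,0.918,-0.014,-0.000] rows>=3.0
  [0,0,-0.187,0.859,0.323,-0.000] rows>=3.0
  [0,0,-0.187,0.681,0.615,-0.000] rows>=3.0
  [0,0,-0.187,0.408,0.822,-0.000] rows>=3.0
  -- at (np.float64(495.63120000000004), np.float64(143.65800000000002), 120, 85.9)
```

```bash
python3 -m crank '[[0,0,-0.21,-0.061,-0.787,-0.2,10],[0,0,-0.21,-0.061,-0.787,-0.2,10],[0,0,-0.21,-0.061,-0.787,-0.2,10],[0,0,-0.21,-0.061,-0.787,-0.2,10]]' >/dev/null
python3 -m crank '[[0,0,-0.21,0.265,-0.744,-0.15,10],[0,0,-0.21,0.265,-0.744,-0.15,10],[0,0,-0.21,0.265,-0.744,-0.15,10],[0,0,-0.21,0.265,-0.744,-0.15,10]]' >/dev/null
python3 -m crank '[[0,0,-0.21,0.545,-0.571,-0.09,10],[0,0,-0.21,0.545,-0.571,-0.09,10],[0,0,-0.21,0.545,-0.571,-0.09,10],[0,0,-0.21,0.545,-0.571,-0.09,10]]'
python3 -m crank '[[0,0,-0.187,0.918,-0.014,0,10],[0,0,-0.187,0.918,-0.014,0,10],[0,0,-0.187,0.918,-0.014,0,10],[0,0,-0.187,0.918,-0.014,0,10]]' >/dev/null
python3 -m crank '[[0,0,-0.187,0.859,0.323,0,10],[0,0,-0.187,0.859,0.323,0,10],[0,0,-0.187,0.859,0.323,0,10],[0,0,-0.187,0.859,0.323,0,10]]' >/dev/null
python3 -m crank '[[0,0,-0.187,0.681,0.615,0,10],[0,0,-0.187,0.681,0.615,0,10],[0,0,-0.187,0.681,0.615,0,10],[0,0,-0.187,0.681,0.615,0,10]]' >/dev/null
python3 -m crank '[[0,0,-0.187,0.408,0.822,0,10],[0,0,-0.187,0.408,0.822,0,10],[0,0,-0.187,0.408,0.822,0,10],[0,0,-0.187,0.408,0.822,0,10],[0,0,-0.187,0.408,0.822,0,10],[0,0,-0.187,0.408,0.822,0,10]]'
python3 - <<'E'
from h import *
w=snap("wrist"); save(w,"w6.png"); Q=cloud(w); z=Q[:,:,2]
n0=np.array([507.6,142.8]);u=np.array([.9974,-.0715]);v=np.array([.0715,.9974])
L=np.stack([(Q[:,:,:2]-n0)@u,(Q[:,:,:2]-n0)@v],-1); hsv=cv2.cvtColor(w["image"],cv2.COLOR_RGB2HSV)
m=(z>115)&(z<140)&(abs(L[:,:,0])<130)&(abs(L[:,:,1])<50); 
k,l,st,_=cv2.connectedComponentsWithStats(m.astype(np.uint8)); i=1+st[1:,4].argmax(); print("brush",cv2.minAreaRect(L[l==i].astype(np.float32)))
d=snap("top"); save(d,"t6.png"); Q=cloud(d); z=Q[:,:,2]; L=np.stack([(Q[:,:,:2]-n0)@u,(Q[:,:,:2]-n0)@v],-1)
m=(z>105)&(z<140)&(abs(L[:,:,0])<130)&(abs(L[:,:,1])<40); print("top",m.sum())
plan((*(n0-12*u),45,85.9))
E
```

```text
time: 16.88
tcp_pos: [496.1, -146.9, 115.3]
ee_rot: [[-0.008, 1.0, -0.005], [1.0, 0.008, 0.002], [0.002, -0.005, -1.0]]
wrist_force: [-0.2, -0.8, -0.8]
finger_gap: 0.196
finger_force: 47.3
time: 18.38
tcp_pos: [494.3, 143.1, 117.2]
ee_rot: [[-0.997, 0.081, -0.001], [0.081, 0.997, -0.001], [0.001, -0.001, -1.0]]
wrist_force: [-0.6, -0.7, -0.3]
finger_gap: 0.195
finger_force: 47.3
brush ((-36.34379196166992, -4.008716583251953), (131.27099609375, 43.46586608886719), 7.757629871368408)
top 222
t 18.48 tcp [494.3 143.3 117.4] yaw 85.5 tilt 0.03 F [ 0.2 -0.3  0. ] gap 16.6 ff 47.3 q6 -1.35
  [0,0,-0.004,-0.016,0.006,0.904] rows>=1.7
  -- at (np.float64(495.63120000000004), np.float64(143.65800000000002), 45, 85.9)
```

View pics/w6.png

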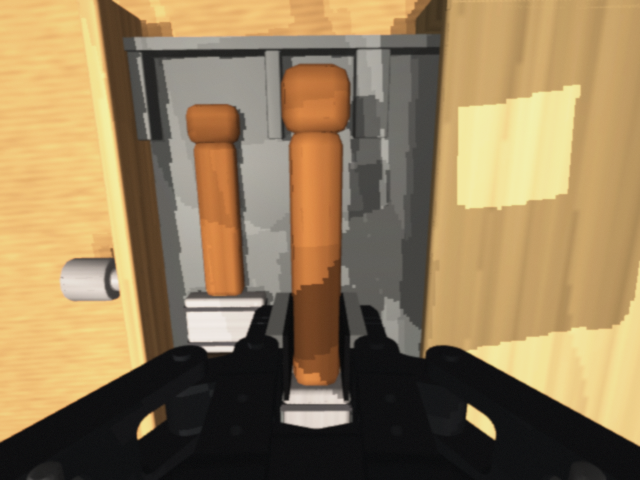

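The wrist view shows the narrow brush above the narrow lane, its handle end at (315,95) between the dividers at (275,95) and (370,95). The wide brush lies in its own lane at (220,200). I'll lower it.

```bash
python3 -m crank '[[0,0,-0.004,-0.016,0.006,0.4,10],[0,0,-0.004,-0.016,0.006,0.8,10],[0,0,-0.004,-0.016,0.006,0.904,10],[0,0,-0.004,-0.016,0.006,0.904,10],[0,0,-0.004,-0.016,0.006,0.904,10]]' 
python3 -m crank '[[0,0,0,0,0,0.1,10],[0,0,0,0,0,0.2,10],[0,0,0,0,0,0.25,10],[0,0,0,0,0,0.27,10],[0,0,0,0,0,0.27,10],[0,0,0,0,0,0.27,10]]'
```

```text
time: 18.9
tcp_pos: [495.3, 144.5, 45.2]
ee_rot: [[-0.998, 0.067, -0.001], [0.067, 0.998, -0.0], [0.001, -0.0, -1.0]]
wrist_force: [1.0, 0.6, 0.4]
finger_gap: 0.199
finger_force: 47.3
time: 19.4
tcp_pos: [495.6, 145.1, 23.7]
ee_rot: [[-0.998, 0.066, 0.0], [0.066, 0.998, 0.0], [-0.0, 0.0, -1.0]]
wrist_force: [0.6, -0.2, 0.1]
finger_gap: 0.195
finger_force: 47.3
```

```bash
python3 -m crank '[[0,0,0,0,-0.012,0.03,10],[0,0,0,0,-0.012,0.06,10],[0,0,0,0,-0.012,0.065,10],[0,0,0,0,-0.012,0.065,10]]'
python3 -m crank '[[0,0,0,0,0,0.01,10],[0,0,0,0,0,0.02,10],[0,0,0,0,0,0.025,10],[0,0,0,0,0,0.025,10]]'
```

```text
time: 19.73
tcp_pos: [495.2, 143.9, 18.2]
ee_rot: [[-0.998, 0.066, -0.001], [0.066, 0.998, -0.0], [0.001, -0.0, -1.0]]
wrist_force: [-0.2, -0.3, -1.4]
finger_gap: 0.195
finger_force: 47.3
time: 20.07
tcp_pos: [495.6, 144.0, 16.8]
ee_rot: [[-0.998, 0.066, -0.0], [0.066, 0.998, -0.0], [0.0, -0.0, -1.0]]
wrist_force: [-1.7, -1.2, 2.3]
finger_gap: 0.189
finger_force: 47.7
```

Contact. I'll release, rise and check both brushes.

```bash
python3 -m crank '[[0,0,0,0,0,0.003,18],[0,0,0,0,0,0.003,22],[0,0,0,0,0,0.003,26],[0,0,0,0,0,0.003,30],[0,0,0,0,0,0.003,30],[0,0,0,0,0,0.003,30]]'
python3 -m crank '[[0,0,0,0,0,-0.3,30],[0,0,0,0,0,-0.8,30],[0,0,0,0,0,-1,30],[0,0,0,0,0,-1,30]]'
python3 -m crank '[[0,0,0,0,0,-0.9,60],[0,0,0,0,0,-0.9,60],[0,0,0,0,0,-0.9,60],[0,0,0,0,0,-0.9,60]]'
python3 - <<'E'
from h import *
w=snap("wrist"); save(w,"w7.png")
n0=np.array([507.6,142.8]);u=np.array([.9974,-.0715]);v=np.array([.0715,.9974])
for nm,c0,hw in(("narrow",n0,19),("wide",np.array([503.3,83.]),31)):
  for d in (w,snap("top")):
    Q=cloud(d); z=Q[:,:,2]; L=np.stack([(Q[:,:,:2]-c0)@u,(Q[:,:,:2]-c0)@v],-1)
    m=(z>21)&(z<30)&(abs(L[:,:,0])<122)&(abs(L[:,:,1])<hw); q=L[m].astype(np.float32)
    if len(q)>5: print(nm,len(q),cv2.minAreaRect(q),np.percentile(z[m],[2,50,98]))
k=np.array([498.4,6.3])
plan((498.4,7,130,-4),(498.4,7,21,-4))
E
```

```text
time: 20.57
tcp_pos: [495.4, 144.0, 16.1]
ee_rot: [[-0.998, 0.066, -0.0], [0.066, 0.998, -0.0], [0.0, -0.0, -1.0]]
wrist_force: [-0.8, -1.1, 0.6]
finger_gap: 0.349
finger_force: 0.0
time: 20.9
tcp_pos: [499.8, 144.7, 101.3]
ee_rot: [[-0.998, 0.066, 0.01], [0.066, 0.998, 0.002], [-0.01, 0.002, -1.0]]
wrist_force: [0.6, 0.4, 0.9]
finger_gap: 0.354
finger_force: 0.0
time: 21.23
tcp_pos: [496.9, 144.2, 169.8]
ee_rot: [[-0.998, 0.066, 0.004], [0.066, 0.998, 0.001], [-0.004, 0.001, -1.0]]
wrist_force: [-0.8, 0.2, -0.2]
finger_gap: 0.701
finger_force: 0.0
narrow 7273 ((-1.2924575805664062, -0.30530548095703125), (26.464635848999023, 199.0648193359375), 89.47584533691406) [22.53778673 26.42999039 28.27653907]
narrow 500 ((2.635589599609375, -1.2832298278808594), (198.25758361816406, 26.911231994628906), 2.2123613357543945) [21.67858317 26.55895656 29.82000709]
wide 10161 ((0.9519500732421875, -0.21886253356933594), (51.29147720336914, 199.1078338623047), 89.84739685058594) [22.46113351 26.63601493 28.39264597]
wide 1041 ((0.0997467041015625, -0.7258758544921875), (59.969810485839844, 243.39352416992188), 89.96636962890625) [21.68327742 26.72093797 29.82973817]
t 21.38 tcp [493.8 143.7 165.9] yaw 86.2 tilt 0.24 F [ 0.2 -0.3  0.2] gap 60.0 ff 0.0 q6 -1.36
  [0,0,0.394,-0.085,-0.851,0.224] rows>=6.3
  [0,0,0.394,-0.663,-0.540,0.224] rows>=6.3
  -- at (498.4, 7, 130, -4)
  [0,0,-0.000,0.000,0.000,0.681] rows>=1.3
  [0,0,-0.000,0.000,0.000,0.681] rows>=1.3
  -- at (498.4, 7, 21, -4)
```

View pics/w7.png

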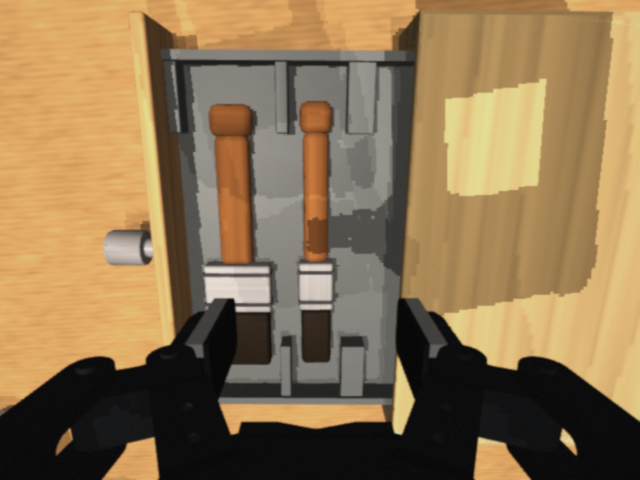

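Both brushes lie flat in their lanes: wide at (240,230) and narrow at (316,230), both with bristles at the far end and tops at 26.5. I'll grip the knob again.

```bash
python3 -m crank '[[0,0,0.394,-0.085,-0.851,0.224,60],[0,0,0.394,-0.085,-0.851,0.224,60],[0,0,0.394,-0.085,-0.851,0.224,60],[0,0,0.394,-0.085,-0.851,0.224,60],[0,0,0.394,-0.085,-0.851,0.224,60],[0,0,0.394,-0.085,-0.851,0.224,60],[0,0,0.394,-0.085,-0.851,0.224,60]]' >/dev/null
python3 -m crank '[[0,0,0.394,-0.663,-0.54,0.224,60],[0,0,0.394,-0.663,-0.54,0.224,60],[0,0,0.394,-0.663,-0.54,0.224,60],[0,0,0.394,-0.663,-0.54,0.224,60],[0,0,0.394,-0.663,-0.54,0.224,60],[0,0,0.394,-0.663,-0.54,0.224,60],[0,0,0.394,-0.663,-0.54,0.224,60],[0,0,0.394,-0.663,-0.54,0.224,60]]'
python3 - <<'E'
from h import *
plan((498.4,7,20,-4))
d=snap("wrist"); P=cloud(d); z=P[:,:,2]
m=((z>38)&(z<50.5)&(P[:,:,1]<25)&(P[:,:,1]>-25)&(P[:,:,0]>470)&(P[:,:,0]<530)); q=P[m]; print("knob",m.sum(),q.min(0),q.max(0),np.median(q,0))
E
```

```text
time: 22.63
tcp_pos: [498.2, 7.4, 130.0]
ee_rot: [[0.072, 0.997, -0.005], [0.997, -0.072, 0.001], [0.0, -0.005, -1.0]]
wrist_force: [-0.2, -0.2, 0.2]
finger_gap: 0.701
finger_force: 0.0
t 22.63 tcp [498.2   7.4 130. ] yaw -4.1 tilt 0.27 F [-0.2 -0.2  0.2] gap 59.9 ff 0.0 q6 -0.05
  [0,0,-0.000,-0.002,0.001,0.687] rows>=1.3
  [0,0,-0.000,-0.002,0.001,0.687] rows>=1.3
  -- at (498.4, 7, 20, -4)
knob 1757 [485.34474822  -5.18719503  38.00515577] [510.37671852  24.96806338  47.80419412] [498.30874767  10.14025724  44.16943238]
```

```bash
python3 -m crank '[[0,0,0,0,0,0.7,60],[0,0,0,0,0,0.7,60],[0,0,0,0,0,0.7,60]]' >/dev/null
python3 -m crank '[[0,0,0,0,0,0.3,60],[0,0,0,0,0,0.65,60],[0,0,0,0,0,0.65,60],[0,0,0,0,0,0.65,60]]' 
python3 -m crank '[[0,0,0,0,0,0,15],[0,0,0,0,0,0,15],[0,0,0,0,0,0,15],[0,0,0,0,0,0,15],[0,0,0,0,0,0,15],[0,0,0,0,0,0,15]]' 50
```

```text
time: 23.27
tcp_pos: [498.4, 7.5, 23.4]
ee_rot: [[0.07, 0.998, -0.004], [0.998, -0.07, 0.001], [0.0, -0.004, -1.0]]
wrist_force: [-0.9, -0.4, 0.2]
finger_gap: 0.698
finger_force: 0.0
time: 23.77
tcp_pos: [498.5, 7.4, 26.2]
ee_rot: [[0.07, 0.998, -0.004], [0.998, -0.07, 0.0], [-0.0, -0.004, -1.0]]
wrist_force: [-7.8, -0.2, 9.2]
finger_gap: 0.283
finger_force: 48.8
```

```bash
python3 -m crank '[[0,0,0,0.03,0,-0.03,15],[0,0,0,0.1,0,-0.03,15],[0,0,0,0.2,0,-0.03,15],[0,0,0,0.3,0,-0.03,15],[0,0,0,0.4,0,-0.03,15],[0,0,0,0.5,0,-0.03,15],[0,0,0,0.6,0,-0.03,15],[0,0,0,0.7,0,-0.03,15]]'
python3 -m crank '[[0,0,0,0.1,0,0,15],[0,0,0,0.2,0,0,15],[0,0,0,0.3,0,0,15],[0,0,0,0.4,0,0,15],[0,0,0,0.5,0,0,15],[0,0,0,0.6,0,0,15],[0,0,0,0.7,0,0,15],[0,0,0,0.78,0,0,15]]'
python3 -m crank '[[0,0,0,0.08,0,0,15],[0,0,0,0.15,0,0,15],[0,0,0,0.22,0,0,15],[0,0,0,0.29,0,0,15],[0,0,0,0.35,0,0,15],[0,0,0,0.4,0,0,15],[0,0,0,0.43,0,0,15],[0,0,0,0.45,0,0,15]]'
```

```text
time: 24.43
tcp_pos: [502.6, 64.3, 26.3]
ee_rot: [[0.07, 0.998, -0.003], [0.998, -0.07, 0.0], [-0.0, -0.003, -1.0]]
wrist_force: [-4.1, -2.5, -3.7]
finger_gap: 0.281
finger_force: 52.3
time: 25.1
tcp_pos: [507.1, 126.7, 26.3]
ee_rot: [[0.07, 0.998, -0.003], [0.998, -0.07, 0.0], [-0.0, -0.003, -1.0]]
wrist_force: [-5.0, -2.5, -3.3]
finger_gap: 0.279
finger_force: 52.3
time: 25.77
tcp_pos: [509.6, 162.2, 26.3]
ee_rot: [[0.071, 0.998, -0.003], [0.998, -0.071, 0.0], [-0.0, -0.003, -1.0]]
wrist_force: [-4.5, -2.4, -2.8]
finger_gap: 0.28
finger_force: 52.3
```

Expected home is at about y = 167. I'll push in small steps until the force rises.

```bash
python3 -m crank '[[0,0,0,0.02,0,0,15],[0,0,0,0.04,0,0,15],[0,0,0,0.05,0,0,15],[0,0,0,0.05,0,0,15]]'
python3 -m crank '[[0,0,0,0.02,0,0,15],[0,0,0,0.03,0,0,15],[0,0,0,0.03,0,0,15]]'
python3 -m crank '[[0,0,0,0.02,0,0,15],[0,0,0,0.04,0,0,15],[0,0,0,0.04,0,0,15]]'
python3 -m crank '[[0,0,0,0.02,0,0,15],[0,0,0,0.04,0,0,15],[0,0,0,0.04,0,0,15]]'
```

```text
time: 26.1
tcp_pos: [509.8, 164.5, 26.3]
ee_rot: [[0.07, 0.998, -0.004], [0.998, -0.07, -0.003], [-0.003, -0.003, -1.0]]
wrist_force: [-5.6, -7.1, -1.7]
finger_gap: 0.28
finger_force: 52.5
time: 26.35
tcp_pos: [509.8, 164.5, 26.3]
ee_rot: [[0.068, 0.998, -0.005], [0.998, -0.068, -0.007], [-0.008, -0.004, -1.0]]
wrist_force: [-6.1, -13.7, -0.5]
finger_gap: 0.285
finger_force: 52.7
time: 26.6
tcp_pos: [509.8, 164.6, 26.3]
ee_rot: [[0.067, 0.998, -0.006], [0.998, -0.067, -0.013], [-0.014, -0.005, -1.0]]
wrist_force: [-6.4, -24.1, 2.3]
finger_gap: 0.283
finger_force: 53.0
time: 26.85
tcp_pos: [509.7, 164.7, 26.3]
ee_rot: [[0.065, 0.998, -0.007], [0.998, -0.065, -0.019], [-0.02, -0.006, -1.0]]
wrist_force: [-7.6, -33.5, 5.4]
finger_gap: 0.28
finger_force: 53.2
```

```bash
python3 -m crank '[[0,0,0,-0.12,0,0,15],[0,0,0,-0.14,0,0,60],[0,0,0,-0.14,0,0,60],[0,0,0,-0.14,0,0,60]]'
python3 -m crank '[[0,0,0,0,0,-0.5,60],[0,0,0,0,0,-1,60],[0,0,0,0,0,-1,60]]'
python3 -m crank '[[0,0,0,-0.3,0,-0.9,60],[0,0,0,-0.3,0,-0.9,60],[0,0,0,-0.3,0,-0.9,60],[0,0,0,-0.3,0,-0.9,60]]'
python3 - <<'E'
from h import *
w=snap("wrist"); save(w,"w8.png"); u=np.array([.9974,-.0715]);v=np.array([.0715,.9974]); o=np.array([511.9,202.7])
Q=cloud(w); z=Q[:,:,2]; L=np.stack([(Q[:,:,:2]-o)@u,(Q[:,:,:2]-o)@v],-1)
for x0 in(-100,-50,50,100):
    s=abs(L[:,:,0]-x0)<15
    a=L[s&(z>52)&(z<57.7)][:,1]; c=L[s&(z>58.8)&(z<63)][:,1]; g=L[s&(z>0)&(z<50)&(L[:,:,1]>-9)][:,1]
    print(x0,"panel",np.percentile(a,[1,50,99]).round(1),"chest from",np.percentile(c,[1]).round(1),"gap px",len(g))
E
```

```text
time: 27.18
tcp_pos: [514.5, 164.3, 28.8]
ee_rot: [[0.071, 0.997, 0.007], [0.997, -0.071, 0.002], [0.003, 0.007, -1.0]]
wrist_force: [0.0, 0.2, -0.0]
finger_gap: 0.691
finger_force: 0.0
time: 27.43
tcp_pos: [519.6, 165.7, 116.5]
ee_rot: [[0.07, 0.997, 0.02], [0.998, -0.07, 0.004], [0.006, 0.019, -1.0]]
wrist_force: [2.5, 0.5, 1.5]
finger_gap: 0.701
finger_force: 0.0
time: 27.77
tcp_pos: [513.5, 140.1, 183.6]
ee_rot: [[0.071, 0.997, 0.011], [0.997, -0.071, 0.002], [0.003, 0.011, -1.0]]
wrist_force: [-0.3, 0.3, -0.5]
finger_gap: 0.703
finger_force: 0.0
-100 panel [-14.3  -8.4  79.5] chest from [-0.7] gap px 172
-50 panel [-14.3  -8.4  79. ] chest from [-0.7] gap px 123
50 panel [-14.3  -8.3  80.8] chest from [-0.7] gap px 123
100 panel [-14.3  -7.8  79.4] chest from [-0.7] gap px 122
```

View pics/w8.png

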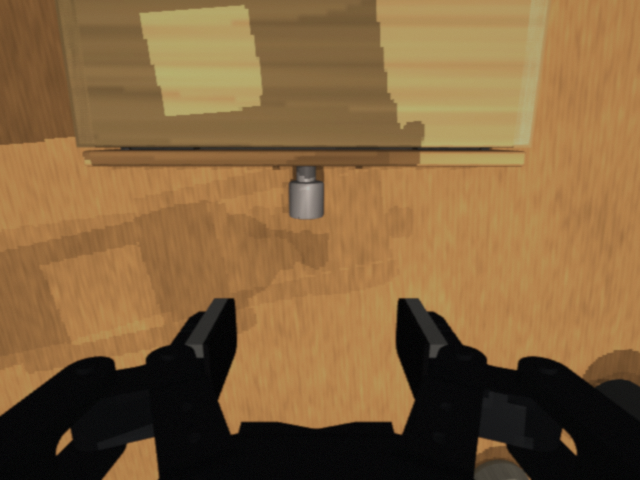

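The wrist view shows a dark slit between the panel, at row 150, and the chest. That is about 2-3 mm, so the drawer followed the release slightly. I'll push it home with shut fingers on the knob's end face, which cannot pull it back.

```bash
python3 -m crank '[[0,0,0,-0.4,0,0.4,0],[0,0,0,-0.4,0,1,0],[0,0,0,-0.4,0,1,0],[0,0,0,-0.4,0,1,0],[0,0,0,-0.4,0,1,0],[0,0,0,-0.4,0,1,0]]' >/dev/null
python3 -m crank '[[0,0,0,0,0,0.5,0],[0,0,0,0,0,0.9,0],[0,0,0,0,0,0.9,0],[0,0,0,0,0,0.9,0],[0,0,0,0,0,0.9,0]]'
python3 -c "
from h import *
plan((508.5,138,29,-4))"
```

```text
time: 28.73
tcp_pos: [509.4, 107.5, 29.2]
ee_rot: [[0.07, 0.998, 0.004], [0.998, -0.07, 0.0], [0.001, 0.004, -1.0]]
wrist_force: [0.5, -0.1, 0.9]
finger_gap: -0.002
finger_force: 0.0
t 28.73 tcp [509.4 107.5  29.2] yaw -4.0 tilt 0.23 F [ 0.5 -0.1  0.9] gap -0.1 ff 0.0 q6 0.14
  [0,0,-0.000,0.379,-0.038,0.002] rows>=0.7
  -- at (508.5, 138, 29, -4)
```

```bash
python3 -m crank '[[0,0,0,0.15,-0.03,0,0],[0,0,0,0.25,-0.03,0,0],[0,0,0,0.33,-0.03,0,0],[0,0,0,0.38,-0.03,0,0],[0,0,0,0.38,-0.03,0,0]]'
python3 -m crank '[[0,0,0,0.03,0,0,0],[0,0,0,0.06,0,0,0],[0,0,0,0.06,0,0,0]]'
python3 -m crank '[[0,0,0,0.03,0,0,0],[0,0,0,0.05,0,0,0],[0,0,0,0.05,0,0,0]]'
```

```text
time: 29.15
tcp_pos: [507.5, 138.8, 27.6]
ee_rot: [[0.069, 0.998, 0.002], [0.998, -0.069, 0.0], [0.001, 0.002, -1.0]]
wrist_force: [-0.1, -0.0, 0.2]
finger_gap: -0.001
finger_force: 0.0
time: 29.4
tcp_pos: [507.3, 142.3, 26.8]
ee_rot: [[0.071, 0.997, 0.0], [0.997, -0.071, -0.0], [-0.0, 0.0, -1.0]]
wrist_force: [1.1, -0.6, -0.2]
finger_gap: -0.004
finger_force: 0.3
time: 29.65
tcp_pos: [507.3, 142.4, 26.8]
ee_rot: [[0.068, 0.998, -0.002], [0.998, -0.068, -0.008], [-0.008, -0.001, -1.0]]
wrist_force: [-1.4, -12.1, 5.4]
finger_gap: -0.004
finger_force: 6.7
```

```bash
python3 -m crank '[[0,0,0,0.03,0,0,0],[0,0,0,0.06,0,0,0],[0,0,0,0.06,0,0,0]]'
python3 -m crank '[[0,0,0,-0.4,0,0,0],[0,0,0,-0.7,0,0,0],[0,0,0,-0.7,0,0,0],[0,0,0,-0.7,0,0,0]]'
python3 -m crank '[[0,0,0,0,0,-1,0],[0,0,0,0,0,-1,0],[0,0,0,0,0,-1,0]]' >/dev/null
python3 -m crank '[[0,0,0,0.5,0,-0.9,0],[0,0,0,0.5,0,-0.9,0],[0,0,0,0.5,0,-0.9,0],[0,0,0,0.5,0,-0.9,0],[0,0,0,0.5,0,-0.9,0]]'
python3 - <<'E'
from h import *
u=np.array([.9974,-.0715]);v=np.array([.0715,.9974]); o=np.array([511.9,202.7])
w=snap("wrist"); save(w,"w9.png"); Q=cloud(w); z=Q[:,:,2]; L=np.stack([(Q[:,:,:2]-o)@u,(Q[:,:,:2]-o)@v],-1)
for x0 in(-100,-50,50,100):
    j=np.argmin(abs(np.nanmedian(L[:,:,0],0)-x0))
    print(x0,[(L[i,j,1].round(1),z[i,j].round(0),int(w["image"][i,j].mean())) for i in range(480) if -18<L[i,j,1]<6 and z[i,j]>20][::1])
c=cv2.resize(w["image"][90:240,60:300],None,fx=3.3,fy=3.3); cv2.imwrite("pics/c9.png",c[:,:,::-1])
E
```

```text
time: 29.9
tcp_pos: [507.4, 142.5, 26.9]
ee_rot: [[0.065, 0.998, -0.004], [0.998, -0.065, -0.017], [-0.017, -0.003, -1.0]]
wrist_force: [-1.1, -28.4, 9.0]
finger_gap: -0.001
finger_force: 14.3
time: 30.23
tcp_pos: [503.7, 94.4, 26.5]
ee_rot: [[0.074, 0.997, -0.0], [0.997, -0.074, 0.001], [0.001, -0.0, -1.0]]
wrist_force: [-0.3, 0.3, 0.3]
finger_gap: 0.0
finger_force: 0.0
time: 30.9
tcp_pos: [506.5, 136.1, 178.5]
ee_rot: [[0.069, 0.998, 0.0], [0.998, -0.069, 0.0], [0.0, 0.0, -1.0]]
wrist_force: [0.2, -0.5, -0.4]
finger_gap: 0.002
finger_force: 0.0
-100 [(np.float64(5.9), np.float64(59.0), 109), (np.float64(5.3), np.float64(59.0), 109), (np.float64(4.7), np.float64(60.0), 111), (np.float64(4.1), np.float64(57.0), 112), (np.float64(3.5), np.float64(58.0), 109), (np.float64(2.9), np.float64(59.0), 108), (np.float64(2.3), np.float64(59.0), 107), (np.float64(1.7), np.float64(60.0), 105), (np.float64(1.1), np.float64(59.0), 107), (np.float64(0.5), np.float64(60.0), 105), (np.float64(-0.2), np.float64(60.0), 105), (np.float64(-0.7), np.float64(58.0), 98), (np.float64(-1.4), np.float64(58.0),
[... 4400 characters left out ...]
0), 117), (np.float64(-2.9), np.float64(52.0), 98), (np.float64(-3.5), np.float64(54.0), 121), (np.float64(-4.1), np.float64(53.0), 140), (np.float64(-4.7), np.float64(55.0), 149), (np.float64(-5.3), np.float64(56.0), 151), (np.float64(-6.0), np.float64(55.0), 153), (np.float64(-6.6), np.float64(55.0), 154), (np.float64(-7.2), np.float64(54.0), 156), (np.float64(-7.9), np.float64(54.0), 154), (np.float64(-8.5), np.float64(55.0), 154), (np.float64(-9.1), np.float64(55.0), 155), (np.float64(-9.7), np.float64(56.0), 154), (np.float64(-10.4), np.float64(55.0), 154), (np.float64(-11.0), np.float64(55.0), 148), (np.float64(-11.6), np.float64(54.0), 133), (np.float64(-12.3), np.float64(55.0), 115)]
```

View pics/c9.png

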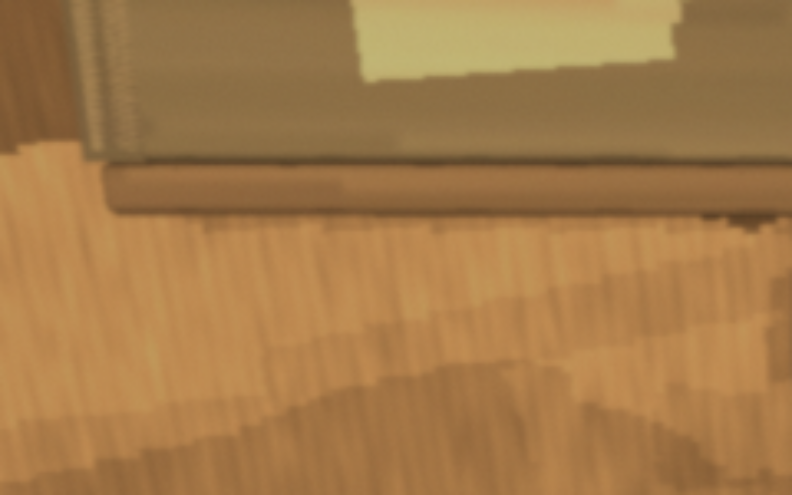

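The slit is gone: the panel lies against the chest at crop row 160, and it did not yield at 28 N. The brushes and the drawer are done, and the robot is clear, so I'll hand in.

```bash
python3 -c "
from rig import order
print(order.finish_job())"
```

```text
the job is handed in; nothing more can be done
None
```

The job is handed in: both brushes lay flat in their lanes with bristles away from the robot, the drawer is pushed fully home, the cup, jar and cork block were never touched, and it took about 31 s; I saw no verdict from the judge.

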